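# Gauge the tang bore of a knife handle against the sprung plunger

## Robot

A 7-joint arm with a two-finger parallel gripper is mounted at the origin on the work surface. World frame = base frame: x ahead of the robot, y to its left, z up, the work surface at z = 0. Lengths are in m, angles in rad, forces in N, time in s.
With the tool pointing down it reaches from about 0.425 to 0.925 m from the base axis. Payload 6.8 kg.
Tool frame: the origin (TCP) lies between the finger pads; the fingertips stand finger_overhang ahead of it and the grasp point (between the pads) lies 6 mm ahead of it (finger_overhang is the distance from the TCP to the fingertips, in m); z points along the fingers, y is the line along which they close (so a half turn about z gives the same grasp; the last joint's range is limited). The gripper opens to 85 mm and grips with 20 to 120 N. Pads are 22 mm wide; open, the fingers measure 114 mm over their backs; the gripper's body (76 mm by 85 mm) begins 54 mm behind the grasp point. The pads swing forward as they close: fully open they stand 13 mm farther back than shut.
Start: joints at [1.028, 0.477, 0.022, 1.555, -0.011, 1.109, -0.083], TCP at [0.284, -0.612, 0.256] pointing down, gripper open.
Joint ranges: [-2.96, 2.96], [-0.34, 2.1], [-1.41, 1.46], [0.24, 2.44], [-1.37, 4.51], [0.17, 1.92], [-2.96, 2.96]. Speed limits (rad/s): [2.39, 2.39, 3.14, 3.14, 3.14, 3.14, 3.14].

## Interface

Orientations are given as a unit quaternion [w, x, y, z].
In Python, from station import * gives the robot as it stands.
- The arm moves only by the tool drive_tool, never from a script. Its argument "increments" is a list of rows, each an object of numbers: "claw": the finger opening in m, from 0 to 0.0854; "dx", "dy", "dz": the shift along the tool's x, y, z in m; "wx", "wy", "wz": the turn, a rotation vector about the tool's x, y, z in degrees. A call has 1 to 20 rows; each row shifts and turns the commanded pose from where the row before left it, along the tool's axes as they then stand; what a row does not reach is not made up. A row lasts 1/8 s, in which the tool goes at most 62.5 mm and 10.7 degrees, less where a joint would pass 70% of its speed; a pose out of reach is approached as far as the arm can. A call with a gripper value outside its range is refused whole. The fingers move at their own pace and stop on an object; "newtons" is the grip in N (left out, the last holds). Time passes only in rows, so rows that do not move let the fingers close. It gives the time, the measured TCP pose, the force, the opening and the grip force at its end, in the units of the state.
- get_obs(): the state, without advancing time (a new reading comes with each control period).
- read_camera(name): name is "scene" or "top" or "wrist"; returns (picture, depth): 400x640x3 uint8, red, green, blue; 400x640 float32, m along the optical axis (not along the pixel's ray), 0 where there is no reading.
- calibration(name): a dict with "intrinsics" (3x3 intrinsics, pixels), "k1" (the pictures are not rectified: a ray, as slopes to the right and down, at radius r is drawn at 1 + k1 r^2 times it, then the intrinsics apply), "R" (3x3) and "t" (3): a world point X has camera coordinates R X + t; the wrist camera has in their place "mount" (4x4, takes a point from camera to tool coordinates, whose origin is the TCP and whose axes are the flange's). Camera axes: x right, y down, z forward; pixel columns grow to the right and rows downward; lengths in m; the calibration is good to about 2 mm. A picture is of the moment at which its call begins: read the wrist's pose just before it. calibration takes no time and is no camera call.
- hand_in(): hands the job in; it is judged then, once.
The state is a dict: "t": time; "q": joint angles; "joint_vel": joint speeds; "joint_torque": joint torques, N m; "eef_pos": TCP position; "tool_rot": TCP orientation; "contact_force": force on the tool from outside, world axes, zero at the start; "torque": the same for the moment, N m; "gripper_width": opening from 0.0 (shut) to 1.0 (fully open); "grasp_force": force on a finger pad.
Only numpy, scipy, OpenCV 4.12 (cv2) and the standard library are available. Lean on these libraries where they do the work, as an engineer would, in place of code of your own. Each camera call takes 0.05 s, during which the arm holds its last target. There are 200 camera calls.

## Task

Check the tang bore of the dark walnut knife handle with the brass ferrule on the depth gauge: take it out of the tray, lay it on the gauge's bed between the guide cheeks and slide it bore first over the sprung plunger until its ferrule sits square and flush against the stop. Finish while still holding it there with light, steady hand pressure, so that the dial can be read. Leave the other two handles and the things lying on the bench where they are.

Things in the scene. Friction and masses are not known exactly. Their poses are not given: they have to be found in the camera images.
- handle_walnut: The handle to check: loose straight octagonal bar of dark brown walnut, 125 mm long, 26 mm across flats, about 90 g, with a 22 mm brass ferrule at its bored end. Origin: centre of its underside at half length; x runs along the handle to the ferrule end, z up. It starts flat on a place of the tray, ferrule pointing roughly the way the gauge pushes (within 45 degrees).
- handle_walnut_mouth (a point): Centre of the bore's mouth, in the middle of the ferrule's end face, 62.5 mm along x from the handle's origin and 13 mm above its underside. The blind bore is 40 mm deep and 13 mm wide, on the handle's long axis.
- handle_maple: Another loose handle of the same size and shape in the tray, pale maple with a black ferrule: leave alone. Same origin and axes.
- handle_padauk: Another loose handle of the same size and shape in the tray, reddish padauk with an ivory-white ferrule: leave alone. Same origin and axes.
- tray: Fixed low plywood tray with grey lining, 200 mm along its x, 320 mm along its y, floor 5 mm thick, rim 12 mm high over the bench. Origin: centre of its underside. The three handles lie roughly along its x at y about -92, 0 and +92 mm, in any order.
- gauge: Fixed bore-depth gauge on a dark blue base, 270 x 100 mm, its top 16 mm over the bench. Origin: centre of the base's underside; x is the pushing direction, along its length towards the dial; y across, z up. From tail to dial it carries the bed bar, the two cheeks over the bar's front part, the stop with the plunger, and the dial.
- bed (a point): Middle of the top of the gauge's steel bed bar, on which the handle lies: 14 mm wide, top 40 mm over the bench, from x = -135 to +14 mm in the gauge's frame. The handle overhangs it by 6 mm on each side, and fingers may reach 24 mm below its top. Beside it, for x below -40 mm, there is only the base plate.
- cheeks (a point): Midway between the two steel guide cheeks, at their top edge, 54 mm over the bench. They are 8 mm thick, 30 mm apart, upright on both sides of the bed bar from x = -40 to +5 mm in the gauge's frame, open at the top and at both ends.
- dial (a point): Centre of the gauge's round dial, white face up, 60 mm across, 67 mm over the bench, at x = 95 mm in the gauge's frame, behind the stop. Its red needle turns as the plunger is pushed in.
- stop: Fixed upright steel stop block of the gauge, 46 mm wide, 16 mm thick, top 76 mm over the bench, at right angles to the push. Origin: centre of its working face, on the plunger's axis; x is the pushing direction.
- stop_face (a point): The point on the stop's working face where the plunger's axis passes through: x = 30 mm in the gauge's frame, 53 mm over the bench (a handle lying on the bed has its bore on this axis). x is the pushing direction, y across, z up.
- plunger (a joint): Sprung plunger: steel pin 6 mm thick, round end, standing 48 mm out of the stop's face when free, on the axis through stop_face. Value: m pushed in, 0 free, 0.018 at most. It pushes back with about 4 N at first touch plus 0.5 N per mm: about 8 N at 8 mm, where it stands once a handle's 40 mm bore lets the ferrule meet the stop. Let go, it shoves the handle back.
- knife: Loose finished kitchen knife lying on the bench at the robot's near left, 330 mm long; leave alone. Origin: underside at the bolster, x towards the point.
- glue: Loose upright white glue bottle, 38 mm wide, 95 mm high, beyond tray and gauge; leave alone. Origin: centre of its foot.
- cup: Loose red-brown cup, 72 mm wide, 85 mm high, beyond the gauge to the right; leave alone. Origin: centre of its foot.
- whetstone: Loose two-layer whetstone, 180 x 60 x 25 mm, beyond the gauge; leave alone. Origin: centre of its underside.
- file: Loose flat file with a red handle, 290 mm long, lying on the robot's near right; leave alone. Origin: on the bench below the root of the blade, x towards the tip.
- sanding_block: Loose cork sanding block, 100 x 60 x 35 mm, to the right; leave alone. Origin: centre of its underside.
Not all that is in view belongs to the job. There is more than one size of the handle_walnut; the job needs the middle-sized.

How it is judged:
On the way, in this order (a step that is already met when the one before it is completed fails the run):
1. the walnut handle is lifted out of the tray (height (world z) of handle_walnut above 0.032 m), for 0.1 s.
2. the handle is threaded on: its bore has passed over the plunger's tip, in line with it (x of handle_walnut_mouth in the frame of stop_face above -0.044 m and y of handle_walnut_mouth in the frame of stop_face between -0.005 and 0.005 m and z of handle_walnut_mouth in the frame of stop_face between -0.005 and 0.005 m), for 0.05 s.
At the end, for the whole second after the job is handed in: For the last second the fingers hold the walnut handle still (under 10 mm/s), ferrule face within 1.5 mm of the stop and pressing on it with 1 to 30 N, bore within 4 mm (sideways) and 3 mm (height) of the plunger's axis, handle within 0.06 rad of the gauge's axis, plunger 6 to 10 mm in (x of handle_walnut_mouth in the frame of stop_face above -0.0015 m and y of handle_walnut_mouth in the frame of stop_face between -0.004 and 0.004 m and z of handle_walnut_mouth in the frame of stop_face between -0.003 and 0.003 m and angle between the x axis of handle_walnut and the x axis of gauge, either way round below 0.06 rad and value of joint plunger between 0.006 and 0.01 m and contact force between handle_walnut and stop between 1 and 30 N and contact force between handle_walnut and the fingers above 2 N and linear speed of handle_walnut below 0.01 m/s); the arm keeps its last pose, push and grip.
It fails at once if one of the other handles is pushed or taken more than 30 mm from its place (distance of any of handle_maple, handle_padauk from where it was at the start of the episode above 0.03 m).
It fails at once if a thing lying on the bench (knife, glue bottle, cup, whetstone, file, sanding block) is moved more than 30 mm (distance of any of knife, glue, cup, whetstone, file, sanding_block from where it was at the start of the episode above 0.03 m).
It also fails if it takes over 45 s, if anything falls off the work surface, if the arm or the gripper's body presses on something with over 40 N, if the wrist force passes 120 N, or if a joint passes its speed limit or range.

## Working session

There is one attempt and no reset: what is moved stays moved. The work goes in short steps, Python scripts to look and compute and a tool call to move; the robot and the scene stay as the last step left them, time stands still between calls to the robot, and variables do not carry over. Pictures are saved under pics/ and viewed, at most 10 in all, crops included, and the job is handed in when it is done.

Besides the shell and the picture viewer there is one more tool, called after "Emit:" as name(argument=value, ...), one argument or row to a line, values as JSON. drive_tool: Moves the arm, as the interface text tells. Its arguments: {"type":"object","properties":{"increments":{"type":"array","items":{"type":"object","properties":{"claw":{"type":"number"},"dx":{"type":"number"},"dy":{"type":"number"},"dz":{"type":"number"},"wx":{"type":"number"},"wy":{"type":"number"},"wz":{"type":"number"}}}},"newtons":{"type":"number"}},"required":["increments"]}

```bash
mkdir -p pics; ls; python3 - <<'E'
from station import *
import cv2,numpy as np
o=get_obs();print({k:np.round(v,3) for k,v in o.items()})
for n in("top","scene"):
    im,d=read_camera(n);c=calibration(n);np.savez(f"pics/{n}.npz",im=im,d=d)
    cv2.imwrite(f"pics/{n}.png",im[:,:,::-1]);print(n,c)
print(calibration("wrist"))
E
```

```text
pics
{'t': np.float64(0.0), 'q': array([ 1.028,  0.478,  0.022,  1.556, -0.012,  1.109, -0.083]), 'joint_vel': array([-0.002, -0.   ,  0.002, -0.001,  0.001,  0.001, -0.   ]), 'joint_torque': array([-1.0000e-03, -5.9646e+01,  1.6070e+00, -2.8119e+01,  1.2000e-02,
        9.0000e-03,  0.0000e+00]), 'eef_pos': array([ 0.284, -0.612,  0.255]), 'tool_rot': array([-0.001,  0.976,  0.216, -0.   ]), 'contact_force': array([ 0.186, -1.379,  0.089]), 'torque': array([-0.049, -0.023,  0.011]), 'grasp_force': np.float64(0.0), 'gripper_width': np.float64(1.0)}
top {'intrinsics': array([[421.57167296,   0.        , 316.34979193],
       [  0.        , 421.57167296, 199.81502743],
       [  0.        ,   0.        ,   1.        ]]), 'k1': -0.07185462167825567, 'R': array([[-0.02482076, -0.99962576,  0.01150063],
       [-0.98875219,  0.02285026, -0.14780721],
       [ 0.14748911, -0.01503996, -0.98894932]]), 't': array([0.03542484, 0.5429367 , 1.02566463])}
scene {'intrinsics': array([[365.10515304,   0.        , 314.81034787],
       [  0.        , 365.10515304, 201.24999733],
       [  0.        ,   0.        ,   1.        ]]), 'k1': -0.022384233942159007, 'R': array([[ 0.53699975,  0.84333992,  0.02022513],
       [ 0.55970249, -0.33824962, -0.75651855],
       [-0.63116115,  0.41757033, -0.65365941]]), 't': array([-0.33213365, -0.2434408 ,  1.33011474])}
{'intrinsics': array([[297.93463775,   0.        , 319.32066854],
       [  0.        , 297.93463775, 204.00513283],
       [  0.        ,   0.        ,   1.        ]]), 'k1': 0.011147420052868898, 'mount': array([[-1.80902808e-04, -9.60394438e-01, -2.78644023e-01,
         7.23107205e-02],
       [ 9.99999160e-01,  1.83979019e-04, -1.28334022e-03,
        -1.49716319e-04],
       [ 1.28377747e-03, -2.78644021e-01,  9.60393597e-01,
        -1.16961609e-01],
       [ 0.00000000e+00,  0.00000000e+00,  0.00000000e+00,
         1.00000000e+00]])}
```

View pics/top.png

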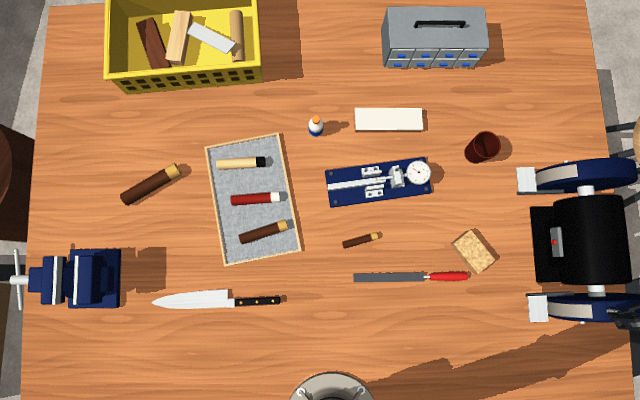

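View pics/scene.png

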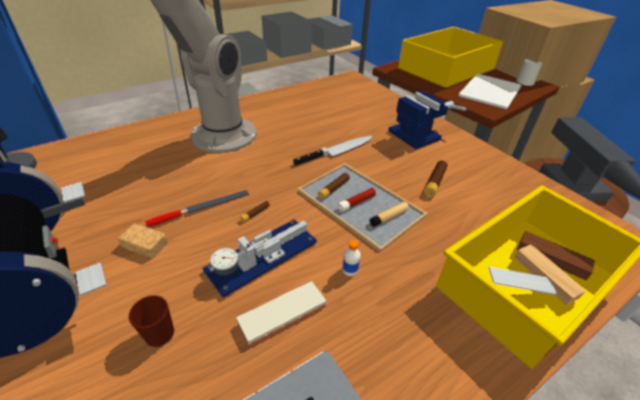

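The top view shows the walnut handle in the tray at (263,231) with its ferrule at (282,225). The gauge runs from (325,188) to the dial at (418,173). The loose walnut handles at (150,185) and (362,240) are the decoy sizes.

```bash
cat > h.py <<'E'
import numpy as np,cv2
from station import *
from scipy.spatial.transform import Rotation as Ro
def pose(o): 
    q=o['tool_rot'];return Ro.from_quat([q[1],q[2],q[3],q[0]]).as_matrix(),np.array(o['eef_pos'])
def cam(n,o=None):
    c=calibration(n);K=c['intrinsics']
    if 'mount' in c:
        R,p=pose(o);M=c['mount'];return K,c['k1'],R@M[:3,:3],R@M[:3,3]+p
    return K,c['k1'],c['R'].T,-c['R'].T@c['t']
def plane(n,uv,z,o=None):
    K,k1,R,C=cam(n,o);uv=np.atleast_2d(np.float64(uv)).reshape(-1,1,2)
    s=cv2.undistortPoints(uv,K,np.array([k1,0,0,0,0.]))[:,0]
    d=np.c_[s,np.ones(len(s))]@R.T
    return (C+d*((z-C[2])/d[:,2])[:,None])
def blob(m,roi=None):
    m=m.astype(np.uint8)
    if roi: 
        k=np.zeros_like(m);a,b,c,d=roi;k[b:d,a:c]=1;m=m*k
    n,l,s,_=cv2.connectedComponentsWithStats(m);i=1+np.argmax(s[1:,4])
    return l==i
def rect(n,m,z,o=None):
    "min area rect in world plane z of the mask contour"
    c=max(cv2.findContours(m.astype(np.uint8),cv2.RETR_EXTERNAL,cv2.CHAIN_APPROX_NONE)[0],key=cv2.contourArea)
    w=plane(n,c[:,0],z,o)[:,:2]
    return cv2.minAreaRect((w*1000).astype(np.float32))
E
python3 - <<'E'
from h import *
im=np.load('pics/top.npz')['im'];hsv=cv2.cvtColor(im,cv2.COLOR_RGB2HSV)
H,S,V=[hsv[...,i].astype(int) for i in range(3)]
blue=(H>100)&(H<130)&(S>120)&(V>25)
b=blob(blue,(315,145,445,215));
b=cv2.morphologyEx(b.astype(np.uint8),cv2.MORPH_CLOSE,np.ones((3,3)))
print('base',rect('top',b,.016),b.sum())
roi=(225,212,300,250)
for y in (240,235,230,225,222): print([tuple(hsv[y,x]) for x in range(240,296,6)])
nl=(S>90)
m=blob(nl,roi);ys,xs=np.nonzero(m);print('handle',m.sum(),xs.min(),xs.max(),ys.min(),ys.max(),rect('top',m,.018))
br=m&(H>15)&(V>110);bb=blob(br);ys,xs=np.nonzero(bb);print('ferr',xs.mean(),ys.mean(),plane('top',[xs.mean(),ys.mean()],.03))
wh=blob((S<40)&(V>190),(400,150,440,195));ys,xs=np.nonzero(wh);print('dial',rect('top',wh,.067))
for r,c in ((m,'h'),):pass
cv2.imwrite('pics/c1.png',cv2.resize(np.vstack([im[145:215,225:445,::-1],im[200:260,225:445,::-1]]),None,fx=3.6,fy=3.6,interpolation=cv2.INTER_CUBIC))
E
```

```text
base ((569.1256713867188, -142.4364013671875), (51.32243347167969, 267.1925964355469), 6.962818145751953) 1202
[(np.uint8(8), np.uint8(155), np.uint8(89)), (np.uint8(10), np.uint8(174), np.uint8(72)), (np.uint8(8), np.uint8(184), np.uint8(47)), (np.uint8(102), np.uint8(7), np.uint8(181)), (np.uint8(95), np.uint8(9), np.uint8(172)), (np.uint8(90), np.uint8(3), np.uint8(178)), (np.uint8(98), np.uint8(6), np.uint8(183)), (np.uint8(98), np.uint8(6), np.uint8(176)), (np.uint8(75), np.uint8(3), np.uint8(181)), (np.uint8(98), np.uint8(6), np.uint8(176))]
[(np.uint8(11), np.uint8(193), np.uint8(70)), (np.uint8(11), np.uint8(170), np.uint8(93)), (np.uint8(10), np.uint8(165), np.uint8(93)), (np.uint8(11), np.uint8(169), np.uint8(86)), (np.uint8(9), np.uint8(171), np.uint8(67)), (np.uint8(0), np.uint8(0), np.uint8(89)), (np.uint8(90), np.uint8(5), np.uint8(190)), (np.uint8(105), np.uint8(5), np.uint8(187)), (np.uint8(100), np.uint8(8), np.uint8(184)), (np.uint8(102), np.uint8(7), np.uint8(175))]
[(np.uint8(83), np.uint8(5), np.uint8(188)), (np.uint8(90), np.uint8(7), np.uint8(171)), (np.uint8(8
[... 857 characters left out ...]
np.uint8(3), np.uint8(176)), (np.uint8(120), np.uint8(4), np.uint8(183)), (np.uint8(90), np.uint8(4), np.uint8(180)), (np.uint8(100), np.uint8(4), np.uint8(187)), (np.uint8(102), np.uint8(7), np.uint8(187)), (np.uint8(8), np.uint8(50), np.uint8(91)), (np.uint8(19), np.uint8(152), np.uint8(220)), (np.uint8(110), np.uint8(7), np.uint8(104)), (np.uint8(21), np.uint8(80), np.uint8(252))]
handle 479 239 287 220 243 ((468.2720947265625, 160.58856201171875), (26.825733184814453, 125.61226654052734), 17.178991317749023)
ferr 282.2197802197802 225.0879120879121 [[0.48252407 0.11015982 0.03      ]]
dial ((604.5479736328125, -234.5402069091797), (56.98135757446289, 57.07112121582031), 60.8117790222168)
```

View pics/c1.png

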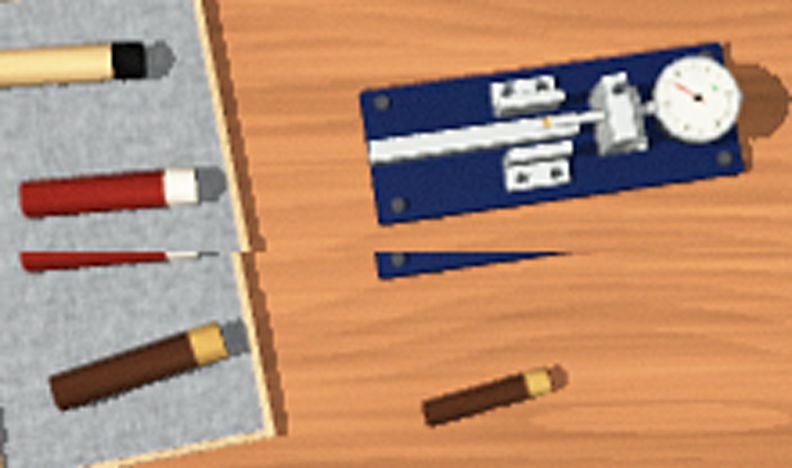

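The crop shows the gauge with bed bar, cheeks, stop and dial. The tray handle's ferrule points to the right and slightly up. My base mask split along the bed, so I'll merge the blobs and plan the first move.

```bash
python3 - <<'E'
from h import *
import station
print([a for a in dir(station) if not a.startswith('_')])
im=np.load('pics/top.npz')['im'];hsv=cv2.cvtColor(im,cv2.COLOR_RGB2HSV)
H,S,V=[hsv[...,i].astype(int) for i in range(3)]
k=np.zeros(H.shape,bool);k[145:212,318:440]=1
pts=np.argwhere(k&(H>105)&(H<125)&(S>150))[:,::-1]
w=plane('top',pts,.016)[:,:2]*1000
c,wh,a=cv2.minAreaRect(w.astype(np.float32));print(c,wh,a)
R,p=pose(get_obs());print(R.round(3))
via=np.array([.58,-.22,.256]);g=np.array([.458,.194,.2])
print('to via',R.T@(via-p),'via->g',R.T@(g-via))
E
```

```text
['PlanningError', 'calibration', 'finger_overhang', 'get_obs', 'hand_in', 'read_camera']
(591.9683837890625, -139.7076873779297) (96.74539947509766, 267.16943359375) 6.825927257537842
[[ 0.907  0.421 -0.001]
 [ 0.421 -0.907  0.001]
 [-0.    -0.002 -1.   ]]
to via [ 4.33354984e-01 -2.30654546e-01 -2.44093117e-04] via->g [ 0.06375079 -0.42677435  0.05670529]
```

Emit:
drive_tool(
  increments=[
    {"dx": 0.043,"dy": -0.023,"claw": 0.055},
    {"dx": 0.043,"dy": -0.023},
    {"dx": 0.043,"dy": -0.023},
    {"dx": 0.043,"dy": -0.023},
    {"dx": 0.043,"dy": -0.023},
    {"dx": 0.043,"dy": -0.023},
    {"dx": 0.043,"dy": -0.023},
    {"dx": 0.043,"dy": -0.023},
    {"dx": 0.043,"dy": -0.023},
    {"dx": 0.043,"dy": -0.023},
    {"dx": 0.006,"dy": -0.043,"dz": 0.005},
    {"dx": 0.006,"dy": -0.043,"dz": 0.005},
    {"dx": 0.006,"dy": -0.043,"dz": 0.005},
    {"dx": 0.006,"dy": -0.043,"dz": 0.005},
    {"dx": 0.006,"dy": -0.043,"dz": 0.005},
    {"dx": 0.006,"dy": -0.043,"dz": 0.005},
    {"dx": 0.006,"dy": -0.043,"dz": 0.005},
    {"dx": 0.006,"dy": -0.043,"dz": 0.005},
    {"dx": 0.006,"dy": -0.043,"dz": 0.005},
    {"dx": 0.006,"dy": -0.043,"dz": 0.005},
  ],
)

```text
schema error: expected keys claw, dx, dy, dz, wx, wy, wz
```

Emit:
drive_tool(
  increments=[
    {"wz": -10.3},
    {"wz": -10.3},
    {"wz": -10.3},
    {"wz": -10.3},
    {"wz": -10.3},
    {"wz": -10.3},
    {"wz": -10.3},
    {"wz": -10.3},
    {},
    {},
  ],
)

```text
schema error: expected keys claw, dx, dy, dz, wx, wy, wz
```

```bash
python3 - <<'E'
from h import *
print('overhang',finger_overhang() if callable(finger_overhang) else finger_overhang)
o=get_obs();im,d=read_camera('wrist');R,p=pose(o);print(p,R.round(3),o['gripper_width'],o['t'])
np.savez('pics/w1.npz',im=im,d=d,**{k:o[k] for k in('tool_rot','eef_pos')})
cv2.imwrite('pics/w1.png',im[:,:,::-1])
E
```

```text
overhang 0.025
[ 0.28412984 -0.61173795  0.25541026] [[ 0.907  0.421 -0.001]
 [ 0.421 -0.907  0.001]
 [-0.    -0.002 -1.   ]] 1.0021224829835846 0.1
```

View pics/w1.png

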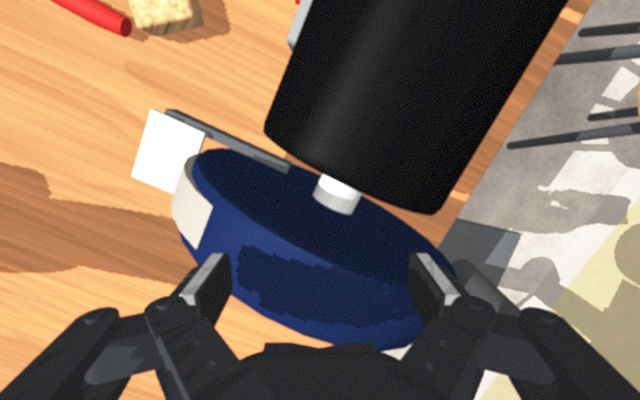

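The wrist view still shows the grinder below the start pose, so nothing has moved. Rows need every key. I'll check the grinder's height before driving across it.

```bash
python3 - <<'E'
from h import *
f=np.load('pics/w1.npz');d=f['d'];K,k1,R,C=cam('wrist',f)
v,u=np.mgrid[0:230:10,0:640:10];dd=d[v,u].ravel();uv=np.c_[u.ravel(),v.ravel()].astype(float).reshape(-1,1,2)
s=cv2.undistortPoints(uv,K,np.array([k1,0,0,0,0.]))[:,0];P=C+(np.c_[s,np.ones(len(s))]*dd[:,None])@R.T
P=P[dd>0];i=np.argsort(-P[:,2])[:5];print(P[i].round(3))
E
```

```text
[[ 0.291 -0.57   0.232]
 [ 0.288 -0.566  0.231]
 [ 0.292 -0.575  0.23 ]
 [ 0.284 -0.56   0.226]
 [ 0.291 -0.563  0.225]]
```

Emit:
drive_tool(
  increments=[
    {"dx": 0,"dy": 0,"dz": -0.03,"wx": 0,"wy": 0,"wz": 0,"claw": 0.085},
    {"dx": 0,"dy": 0,"dz": -0.03,"wx": 0,"wy": 0,"wz": 0,"claw": 0.085},
    {"dx": 0.043,"dy": -0.023,"dz": 0,"wx": 0,"wy": 0,"wz": 0,"claw": 0.085},
    {"dx": 0.043,"dy": -0.023,"dz": 0,"wx": 0,"wy": 0,"wz": 0,"claw": 0.085},
    {"dx": 0.043,"dy": -0.023,"dz": 0,"wx": 0,"wy": 0,"wz": 0,"claw": 0.085},
    {"dx": 0.043,"dy": -0.023,"dz": 0,"wx": 0,"wy": 0,"wz": 0,"claw": 0.085},
    {"dx": 0.043,"dy": -0.023,"dz": 0,"wx": 0,"wy": 0,"wz": 0,"claw": 0.085},
    {"dx": 0.043,"dy": -0.023,"dz": 0,"wx": 0,"wy": 0,"wz": 0,"claw": 0.085},
    {"dx": 0.043,"dy": -0.023,"dz": 0,"wx": 0,"wy": 0,"wz": 0,"claw": 0.055},
    {"dx": 0.043,"dy": -0.023,"dz": 0,"wx": 0,"wy": 0,"wz": 0,"claw": 0.055},
    {"dx": 0.043,"dy": -0.023,"dz": 0,"wx": 0,"wy": 0,"wz": 0,"claw": 0.055},
    {"dx": 0.043,"dy": -0.023,"dz": 0,"wx": 0,"wy": 0,"wz": 0,"claw": 0.055},
  ],
)

```text
t: 1.65
eef_pos: [0.5781, -0.2212, 0.3161]
tool_rot: [-0.0, 0.976, 0.216, -0.0]
contact_force: [0.6, -0.7, 0.2]
gripper_width: 0.644
grasp_force: 0.0
```

Emit:
drive_tool(
  increments=[
    {"dx": 0.006,"dy": -0.043,"dz": 0.009,"wx": 0,"wy": 0,"wz": 0,"claw": 0.055},
    {"dx": 0.006,"dy": -0.043,"dz": 0.009,"wx": 0,"wy": 0,"wz": 0,"claw": 0.055},
    {"dx": 0.006,"dy": -0.043,"dz": 0.009,"wx": 0,"wy": 0,"wz": 0,"claw": 0.055},
    {"dx": 0.006,"dy": -0.043,"dz": 0.009,"wx": 0,"wy": 0,"wz": 0,"claw": 0.055},
    {"dx": 0.006,"dy": -0.043,"dz": 0.009,"wx": 0,"wy": 0,"wz": 0,"claw": 0.055},
    {"dx": 0.006,"dy": -0.043,"dz": 0.009,"wx": 0,"wy": 0,"wz": 0,"claw": 0.055},
    {"dx": 0.006,"dy": -0.043,"dz": 0.009,"wx": 0,"wy": 0,"wz": 0,"claw": 0.055},
    {"dx": 0.006,"dy": -0.043,"dz": 0.009,"wx": 0,"wy": 0,"wz": 0,"claw": 0.055},
    {"dx": 0.006,"dy": -0.043,"dz": 0.009,"wx": 0,"wy": 0,"wz": 0,"claw": 0.055},
    {"dx": 0.006,"dy": -0.043,"dz": 0.009,"wx": 0,"wy": 0,"wz": 0,"claw": 0.055},
    {"dx": 0,"dy": 0,"dz": 0,"wx": 0,"wy": 0,"wz": -10.3,"claw": 0.055},
    {"dx": 0,"dy": 0,"dz": 0,"wx": 0,"wy": 0,"wz": -10.3,"claw": 0.055},
    {"dx": 0,"dy": 0,"dz": 0,"wx": 0,"wy": 0,"wz": -10.3,"claw": 0.055},
    {"dx": 0,"dy": 0,"dz": 0,"wx": 0,"wy": 0,"wz": -10.3,"claw": 0.055},
    {"dx": 0,"dy": 0,"dz": 0,"wx": 0,"wy": 0,"wz": -10.3,"claw": 0.055},
    {"dx": 0,"dy": 0,"dz": 0,"wx": 0,"wy": 0,"wz": -10.3,"claw": 0.055},
    {"dx": 0,"dy": 0,"dz": 0,"wx": 0,"wy": 0,"wz": -10.3,"claw": 0.055},
    {"dx": 0,"dy": 0,"dz": 0,"wx": 0,"wy": 0,"wz": -10.3,"claw": 0.055},
    {"dx": 0,"dy": 0,"dz": 0,"wx": 0,"wy": 0,"wz": 0,"claw": 0.055},
    {"dx": 0,"dy": 0,"dz": 0,"wx": 0,"wy": 0,"wz": 0,"claw": 0.055},
  ],
)

```text
t: 4.15
eef_pos: [0.4507, 0.1926, 0.2262]
tool_rot: [-0.0, 0.594, 0.804, -0.0]
contact_force: [0.0, -0.6, 0.0]
gripper_width: 0.65
grasp_force: 0.0
```

```bash
cat >> h.py <<'E'
def snap(name):
    o=get_obs();im,d=read_camera('wrist');R,p=pose(o);print('t',o['t'],'p',p.round(4),'yaw x',np.degrees(np.arctan2(R[1,0],R[0,0])).round(2),'z',R[:,2].round(4),'w',o['gripper_width'],'gf',o['grasp_force'],'F',np.round(o['contact_force'],1))
    np.savez(f'pics/{name}.npz',im=im,d=d,**{k:o[k] for k in('tool_rot','eef_pos')})
    cv2.imwrite(f'pics/{name}.png',im[:,:,::-1]);return o,im,d
E
python3 -c "
from h import *
snap('w2')"
```

```text
t 4.15 p [0.4507 0.1926 0.2262] yaw x 107.1 z [-1.e-04 -1.e-04 -1.e+00] w 0.6503112080452511 gf 0.0 F [ 0.  -0.6  0. ]
```

View pics/w2.png

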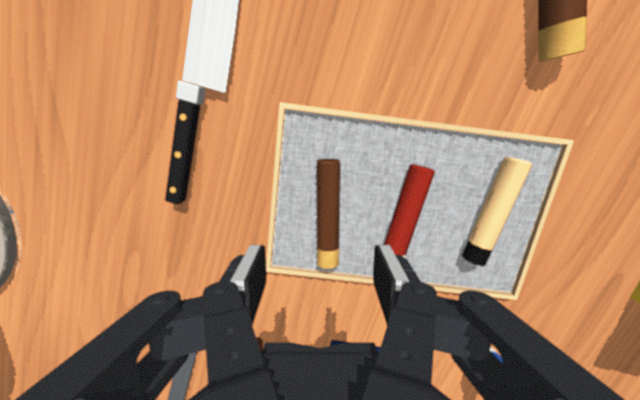

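The walnut handle lies at (328,213), ferrule down at (327,258), nearly aligned with the tool. I'll refine its pose from this view.

```bash
python3 - <<'E'
from h import *
f=np.load('pics/w2.npz');im=f['im'];hsv=cv2.cvtColor(im,cv2.COLOR_RGB2HSV);S=hsv[...,1].astype(int)
m=blob(S>90,(300,135,355,269));ys,xs=np.nonzero(m);print(xs.min(),xs.max(),ys.min(),ys.max())
R,p=pose(f)
c,wh,a=rect('wrist',m,.018,f);print(c,wh,a)
ang=a if wh[0]<wh[1] else a-90
ax=np.array([np.sin(np.radians(ang)),-np.cos(np.radians(ang))]);print('ang',ang,ax)
# tail edge on top plane and side edges
g=np.array([*(np.array(c)/1000-0.035*ax),p[2]]);print('grasp',g,'tool shift',R.T@(g-p))
E
```

```text
317 338 160 268
(472.70465087890625, 159.46841430664062) (25.270084381103516, 130.53964233398438) 17.086854934692383
ang 17.086854934692383 [ 0.29382103 -0.95586045]
grasp [0.46242091 0.19292353 0.22623042] tool shift [-3.17251919e-03  1.12644750e-02 -1.54860318e-06]
```

Emit:
drive_tool(
  increments=[
    {"dx": -0.003,"dy": 0.01,"dz": 0.03,"wx": 0,"wy": 0,"wz": 0,"claw": 0.055},
    {"dx": 0,"dy": 0,"dz": 0.04,"wx": 0,"wy": 0,"wz": 0,"claw": 0.055},
    {"dx": 0,"dy": 0,"dz": 0.04,"wx": 0,"wy": 0,"wz": 0,"claw": 0.055},
    {"dx": 0,"dy": 0,"dz": 0.035,"wx": 0,"wy": 0,"wz": 0,"claw": 0.055},
    {"dx": 0,"dy": 0,"dz": 0.025,"wx": 0,"wy": 0,"wz": 0,"claw": 0.055},
    {"dx": 0,"dy": 0,"dz": 0.015,"wx": 0,"wy": 0,"wz": 0,"claw": 0.055},
    {"dx": 0,"dy": 0,"dz": 0.008,"wx": 0,"wy": 0,"wz": 0,"claw": 0.055},
    {"dx": 0,"dy": 0,"dz": 0,"wx": 0,"wy": 0,"wz": 0,"claw": 0.055},
    {"dx": 0,"dy": 0,"dz": 0,"wx": 0,"wy": 0,"wz": 0,"claw": 0.055},
  ],
)

```text
t: 5.32
eef_pos: [0.4618, 0.1932, 0.0341]
tool_rot: [0.0, 0.593, 0.805, 0.001]
contact_force: [0.3, 0.1, -0.5]
gripper_width: 0.642
grasp_force: 0.0
```

Emit:
drive_tool(
  increments=[
    {"dx": 0,"dy": 0,"dz": 0,"wx": 0,"wy": 0,"wz": 0,"claw": 0.0},
    {"dx": 0,"dy": 0,"dz": 0,"wx": 0,"wy": 0,"wz": 0,"claw": 0.0},
    {"dx": 0,"dy": 0,"dz": 0,"wx": 0,"wy": 0,"wz": 0,"claw": 0.0},
    {"dx": 0,"dy": 0,"dz": 0,"wx": 0,"wy": 0,"wz": 0,"claw": 0.0},
  ],
  newtons=60,
)

```text
t: 5.82
eef_pos: [0.4616, 0.1929, 0.034]
tool_rot: [0.0, 0.593, 0.805, 0.0]
contact_force: [-1.1, -1.3, 6.5]
gripper_width: 0.289
grasp_force: 58.9
```

```bash
python3 -c "
from h import *
snap('w3')"
```

```text
t 5.825 p [0.4616 0.1929 0.034 ] yaw x 107.3 z [ 0.001 -0.    -1.   ] w 0.28869740541565403 gf 58.92930701142177 F [-1.1 -1.3  6.5]
```

View pics/w3.png

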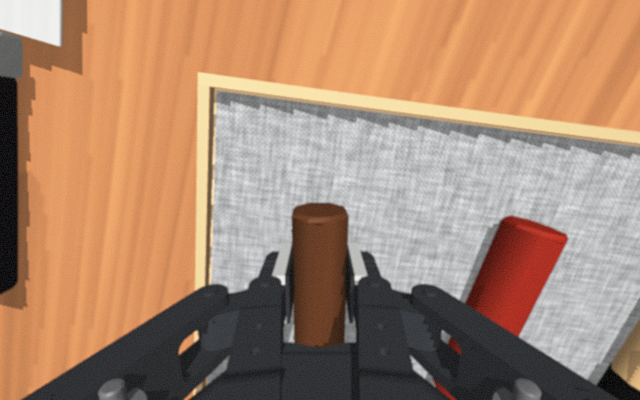

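The gripper holds the walnut handle squarely. Its tail's lower edge shows at about row 204 and it stays well clear of the rim and the red handle. Now I'll lift and work out the transfer.

```bash
python3 - <<'E'
from h import *
f=np.load('pics/w3.npz');R,p=pose(f)
print(f['im'][196:236:2,320])
for v,z in((204,.005),(214,.031),(218,.031),(222,.031)):
    q=plane('wrist',[320,v],z,f)[0];print(v,z,(R.T@(q-p)).round(4))
# target: gauge
c=np.array([.592,-.140]);ax=np.array([.119,-.993]);ax/=np.linalg.norm(ax)
print('gauge x yaw',np.degrees(np.arctan2(ax[1],ax[0])))
E
```

```text
[[185 187 189]
 [190 192 191]
 [191 194 193]
 [167 161 161]
 [ 86  54  33]
 [ 89  52  36]
 [ 90  56  41]
 [ 88  55  35]
 [ 83  46  27]
 [ 88  55  32]
 [ 99  57  35]
 [133  85  57]
 [135  88  54]
 [118  74  50]
 [ 80  46  25]
 [101  58  36]
 [105  64  40]
 [106  66  41]
 [106  66  43]
 [102  59  35]]
204 0.005 [0.029  0.0018 0.029 ]
214 0.031 [0.0321 0.0018 0.003 ]
218 0.031 [0.0303 0.0018 0.003 ]
222 0.031 [0.0285 0.0018 0.003 ]
gauge x yaw -83.16632765623272
```

Emit:
drive_tool(
  increments=[
    {"dx": 0,"dy": 0,"dz": -0.02,"wx": 0,"wy": 0,"wz": 0,"claw": 0.0},
    {"dx": 0,"dy": 0,"dz": -0.03,"wx": 0,"wy": 0,"wz": 0,"claw": 0.0},
    {"dx": 0,"dy": 0,"dz": -0.03,"wx": 0,"wy": 0,"wz": 0,"claw": 0.0},
    {"dx": 0,"dy": 0,"dz": -0.03,"wx": 0,"wy": 0,"wz": 0,"claw": 0.0},
    {"dx": 0,"dy": 0,"dz": 0,"wx": 0,"wy": 0,"wz": 0,"claw": 0.0},
  ],
)

```text
t: 6.5
eef_pos: [0.4625, 0.1935, 0.1454]
tool_rot: [0.001, 0.593, 0.805, 0.002]
contact_force: [0.1, 0.6, -0.7]
gripper_width: 0.287
grasp_force: 59.3
```

Emit:
drive_tool(
  increments=[
    {"dx": -0.0384,"dy": 0.0085,"dz": 0,"wx": 0,"wy": 0,"wz": 0,"claw": 0.0},
    {"dx": -0.0384,"dy": 0.0085,"dz": 0,"wx": 0,"wy": 0,"wz": 0,"claw": 0.0},
    {"dx": -0.0384,"dy": 0.0085,"dz": 0,"wx": 0,"wy": 0,"wz": 0,"claw": 0.0},
    {"dx": -0.0384,"dy": 0.0085,"dz": 0,"wx": 0,"wy": 0,"wz": 0,"claw": 0.0},
    {"dx": -0.0384,"dy": 0.0085,"dz": 0,"wx": 0,"wy": 0,"wz": 0,"claw": 0.0},
    {"dx": -0.0384,"dy": 0.0085,"dz": 0,"wx": 0,"wy": 0,"wz": 0,"claw": 0.0},
    {"dx": 0,"dy": 0,"dz": 0.01,"wx": 0,"wy": 0,"wz": 5.2,"claw": 0.0},
    {"dx": 0,"dy": 0,"dz": 0.015,"wx": 0,"wy": 0,"wz": 5.2,"claw": 0.0},
    {"dx": 0,"dy": 0,"dz": 0,"wx": 0,"wy": 0,"wz": 0,"claw": 0.0},
    {"dx": 0,"dy": 0,"dz": 0,"wx": 0,"wy": 0,"wz": 0,"claw": 0.0},
  ],
)

```text
t: 7.75
eef_pos: [0.5783, -0.0117, 0.1181]
tool_rot: [-0.0, 0.662, 0.749, -0.0]
contact_force: [0.1, 0.1, -0.7]
gripper_width: 0.287
grasp_force: 59.3
```

```bash
python3 - <<'E'
from h import *
o,_,_=snap('w4')
im,d=read_camera('top');np.savez('pics/top2.npz',im=im,d=d)
cv2.imwrite('pics/c2.png',cv2.resize(im[130:220,300:450,::-1],None,fx=5.3,fy=5.3,interpolation=cv2.INTER_CUBIC))
E
```

```text
t 7.75 p [ 0.5783 -0.0117  0.1181] yaw x 97.03 z [-5.e-04 -0.e+00 -1.e+00] w 0.2869200433586968 gf 59.27707236260176 F [ 0.1  0.1 -0.7]
```

View pics/c2.png

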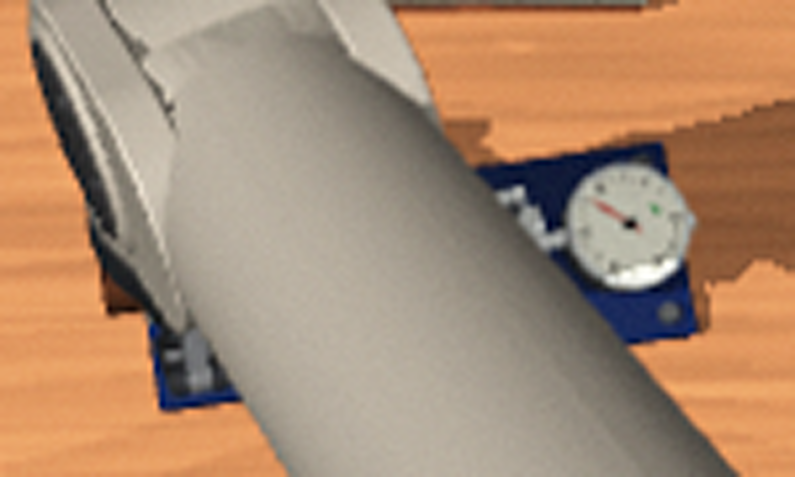

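The arm hides the handle from the top camera; only the dial end at crop (630,230) is visible. I'll look at the cheeks and stop with the wrist camera instead, from farther along the gauge.

Emit:
drive_tool(
  increments=[
    {"dx": -0.02,"dy": 0,"dz": -0.045,"wx": 0,"wy": 0,"wz": 0,"claw": 0.0},
    {"dx": -0.035,"dy": 0,"dz": -0.04,"wx": 0,"wy": 0,"wz": 0,"claw": 0.0},
    {"dx": -0.045,"dy": 0,"dz": -0.03,"wx": 0,"wy": 0,"wz": 0,"claw": 0.0},
    {"dx": -0.045,"dy": 0,"dz": -0.015,"wx": 0,"wy": 0,"wz": 0,"claw": 0.0},
    {"dx": -0.045,"dy": 0,"dz": 0,"wx": 0,"wy": 0,"wz": 0,"claw": 0.0},
    {"dx": 0,"dy": 0,"dz": 0,"wx": 0,"wy": 0,"wz": 0,"claw": 0.0},
    {"dx": 0,"dy": 0,"dz": 0,"wx": 0,"wy": 0,"wz": 0,"claw": 0.0},
  ],
)

```text
t: 8.72
eef_pos: [0.6012, -0.1999, 0.2484]
tool_rot: [-0.0, 0.663, 0.749, 0.0]
contact_force: [-0.0, 0.9, -0.0]
gripper_width: 0.283
grasp_force: 59.3
```

```bash
python3 -c "
from h import *
snap('w5')"
```

```text
t 8.725 p [ 0.6012 -0.1999  0.2484] yaw x 96.95 z [ 1.e-04  7.e-04 -1.e+00] w 0.2830375387633149 gf 59.34778149006888 F [-0.   0.9 -0. ]
```

View pics/w5.png

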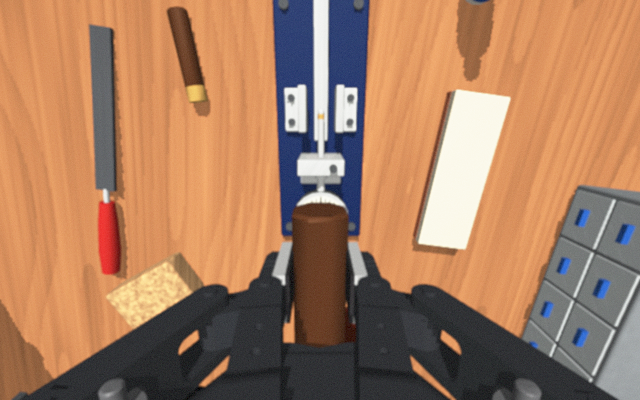

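The bed bar runs at column 320, with cheeks at (294,108) and (346,108) and the stop at (321,165). It lines up well with the held handle at column 320. I'll measure the offset, angle and stop distance.

```bash
python3 - <<'E'
from h import *
f=np.load('pics/w5.npz');im=f['im'].astype(int);R,p=pose(f)
def T(uv,z): return (plane('wrist',uv,z,f)-p)@R*1000
hsv=cv2.cvtColor(f['im'],cv2.COLOR_RGB2HSV)
bl=(hsv[...,1]>120)&(hsv[...,0]>100)&(hsv[...,0]<130)
L=[];B=[]
for v in range(4,84,4):
    row=bl[v,255:385]; xs=np.nonzero(row)[0]+255
    B.append([*T([xs[0]-.5,v],.016)[0][:2],*T([xs[-1]+.5,v],.016)[0][:2]])
    g=np.nonzero(~row[xs[0]-255:xs[-1]-254])[0]+xs[0]; g=g[(g>300)&(g<340)]
    L.append([*T([g[0]-.5,v],.04)[0][:2],*T([g[-1]+.5,v],.04)[0][:2]])
for n,A in(('bar',L),('base',B)):
    A=np.array(A);x=(A[:,0]+A[:,2])/2;y=(A[:,1]+A[:,3])/2
    k=np.polyfit(x,y,1);print(n,'width',np.median(A[:,3]-A[:,1]),'y at 0',k[1],'y at mean',y.mean(),x.mean(),'slope deg',np.degrees(np.arctan(k[0])))
g=im.sum(2)
print('col315 rows',[(v,g[v,308:332:8].tolist()) for v in range(128,184,2)])
print('row165',g[165,290:352].tolist())
print('row104',g[104,278:364:1].tolist())
# tail of handle as in w3
print('tail',im[196:232:2,320].sum(1))
E
```

```text
bar width 17.278362992227404 y at 0 2.5009791730352418 y at mean 2.5201181301151143 142.21176072314137 slope deg 0.0077109055732255995
base width 95.7838102734855 y at 0 2.549718425999287 y at mean 2.5748584583267844 147.3962402493344 slope deg 0.009772418433358441
col315 rows [(128, [191, 718, 589]), (130, [180, 712, 614]), (132, [164, 721, 606]), (134, [170, 716, 599]), (136, [172, 718, 607]), (138, [163, 714, 598]), (140, [157, 489, 471]), (142, [148, 191, 323]), (144, [126, 178, 317]), (146, [131, 188, 339]), (148, [144, 197, 320]), (150, [146, 173, 336]), (152, [242, 292, 353]), (154, [538, 547, 524]), (156, [607, 610, 589]), (158, [624, 617, 614]), (160, [710, 697, 704]), (162, [730, 718, 725]), (164, [723, 716, 721]), (166, [720, 718, 724]), (168, [718, 722, 724]), (170, [708, 721, 716]), (172, [706, 718, 713]), (174, [693, 693, 691]), (176, [498, 464, 485]), (178, [480, 444, 455]), (180, [491, 466, 449]), (182, [442, 421, 428])]
row165 [199, 208, 202, 191, 193, 199, 267, 487, 683, 726, 728, 724, 724, 723, 728, 726, 724, 725, 723, 720, 728, 723, 718, 717, 710, 716, 722, 719, 724, 726, 727, 724, 724, 718, 724, 726, 721, 727, 719, 688, 589, 458, 373, 354, 409, 506, 648, 707, 724, 723, 725, 732, 727, 657, 464, 265, 189, 187, 203, 193, 198, 199]
row104 [197, 208, 219, 209, 206, 232, 372, 586, 712, 725, 724, 720, 688, 594, 580, 650, 689, 720, 726, 709, 699, 708, 715, 712, 720, 720, 704, 605, 389, 233, 197, 214, 213, 215, 222, 344, 548, 710, 723, 717, 709, 713, 718, 716, 721, 706, 703, 708, 690, 556, 352, 219, 215, 214, 220, 233, 280, 399, 583, 704, 721, 717, 714, 718, 700, 666, 673, 715, 724, 725, 693, 636, 653, 676, 684, 697, 721, 711, 555, 343, 216, 203, 215, 217, 205, 197]
tail [699 615 586 396 159 175 156 171 150 174 205 262 257 233 207 202 217 204]
```

```bash
python3 - <<'E'
from h import *
f=np.load('pics/w5.npz');R,p=pose(f)
T=lambda uv,z:((plane('wrist',uv,z,f)-p)@R*1000)[0].round(1)
print('stop',T([320,159],.076),'stop back',T([320,174.5],.076),'stop sides',T([297,165],.076),T([344.2,165],.076))
print('bar end',T([316,140],.04),'cheek cols',[T([c,104],.054)[1] for c in(299,305.8,336,341.5)])
E
```

```text
stop [ 33.2   2.  172.4] stop back [ 18.    2.  172.4] stop sides [ 27.3 -20.4 172.4] [ 27.3  25.5 172.4]
bar end [ 48.7  -2.3 208.5] cheek cols [np.float64(-18.8), np.float64(-12.1), np.float64(17.8), np.float64(23.3)]
```

Emit:
drive_tool(
  increments=[
    {"dx": 0.045,"dy": 0.0007,"dz": 0,"wx": 0,"wy": 0,"wz": 0,"claw": 0.0},
    {"dx": 0.045,"dy": 0,"dz": 0.015,"wx": 0,"wy": 0,"wz": 0,"claw": 0.0},
    {"dx": 0.045,"dy": 0,"dz": 0.03,"wx": 0,"wy": 0,"wz": 0,"claw": 0.0},
    {"dx": 0.036,"dy": 0,"dz": 0.04,"wx": 0,"wy": 0,"wz": 0,"claw": 0.0},
    {"dx": 0.02,"dy": 0,"dz": 0.045,"wx": 0,"wy": 0,"wz": 0,"claw": 0.0},
    {"dx": 0,"dy": 0,"dz": 0.02,"wx": 0,"wy": 0,"wz": 0,"claw": 0.0},
    {"dx": 0,"dy": 0,"dz": 0.015,"wx": 0,"wy": 0,"wz": 0,"claw": 0.0},
    {"dx": 0,"dy": 0,"dz": 0.008,"wx": 0,"wy": 0,"wz": 0,"claw": 0.0},
    {"dx": 0,"dy": 0,"dz": 0.002,"wx": 0,"wy": 0,"wz": 0,"claw": 0.0},
    {"dx": 0,"dy": 0,"dz": 0,"wx": 0,"wy": 0,"wz": 0,"claw": 0.0},
    {"dx": 0,"dy": 0,"dz": 0,"wx": 0,"wy": 0,"wz": 0,"claw": 0.0},
  ],
)

```text
t: 10.15
eef_pos: [0.5796, -0.011, 0.074]
tool_rot: [0.001, 0.663, 0.748, 0.0]
contact_force: [-0.1, 0.6, -0.8]
gripper_width: 0.284
grasp_force: 59.3
```

```bash
python3 - <<'E'
from h import *
snap('w6')
im,d=read_camera('scene')
cv2.imwrite('pics/s6.png',cv2.resize(im[205:305,190:340,::-1],None,fx=5,fy=5,interpolation=cv2.INTER_CUBIC))
E
```

```text
t 10.15 p [ 0.5796 -0.011   0.074 ] yaw x 96.88 z [ 1.3e-03 -1.0e-04 -1.0e+00] w 0.284382170471482 gf 59.312794343568385 F [-0.1  0.6 -0.8]
```

View pics/s6.png

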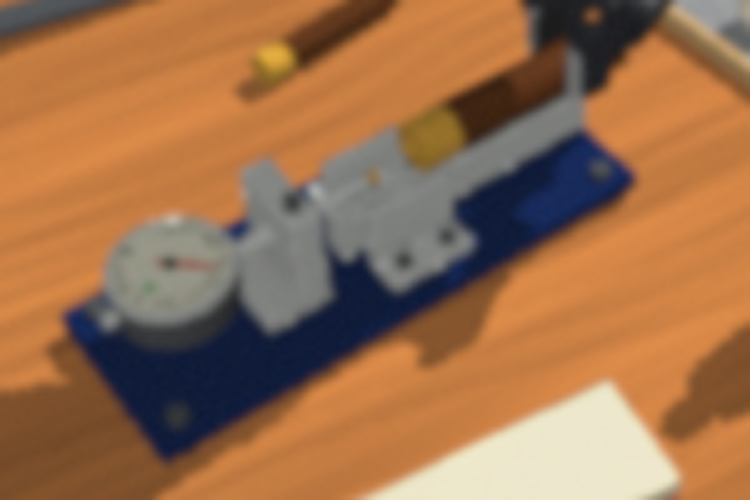

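The ferrule is at the entrance of the cheeks at crop (433,135) and in line with the bed, just above it. I'll lower until it touches the bed.

Emit:
drive_tool(
  increments=[
    {"dx": 0,"dy": 0,"dz": 0.002,"wx": 0,"wy": 0,"wz": 0,"claw": 0.0},
    {"dx": 0,"dy": 0,"dz": 0.002,"wx": 0,"wy": 0,"wz": 0,"claw": 0.0},
    {"dx": 0,"dy": 0,"dz": 0,"wx": 0,"wy": 0,"wz": 0,"claw": 0.0},
  ],
)

```text
t: 10.62
eef_pos: [0.579, -0.0108, 0.0692]
tool_rot: [-0.0, 0.663, 0.748, -0.0]
contact_force: [0.5, 0.4, -1.0]
gripper_width: 0.292
grasp_force: 59.4
```

Emit:
drive_tool(
  increments=[
    {"dx": 0,"dy": 0,"dz": 0.001,"wx": 0,"wy": 0,"wz": 0,"claw": 0.0},
    {"dx": 0,"dy": 0,"dz": 0,"wx": 0,"wy": 0,"wz": 0,"claw": 0.0},
  ],
)

```text
t: 10.88
eef_pos: [0.579, -0.0107, 0.069]
tool_rot: [0.0, 0.663, 0.748, -0.0]
contact_force: [-3.5, -0.3, 6.8]
gripper_width: 0.287
grasp_force: 60.4
```

Emit:
drive_tool(
  increments=[
    {"dx": 0,"dy": 0,"dz": -0.0007,"wx": 0,"wy": 0,"wz": 0,"claw": 0.0},
    {"dx": -0.004,"dy": 0,"dz": 0,"wx": 0,"wy": 0,"wz": 0,"claw": 0.0},
    {"dx": -0.004,"dy": 0,"dz": 0,"wx": 0,"wy": 0,"wz": 0,"claw": 0.0},
    {"dx": 0,"dy": 0,"dz": 0,"wx": 0,"wy": 0,"wz": 0,"claw": 0.0},
  ],
)

```text
t: 11.38
eef_pos: [0.5803, -0.0193, 0.0691]
tool_rot: [0.0, 0.663, 0.748, 0.0]
contact_force: [0.4, -0.2, 2.5]
gripper_width: 0.288
grasp_force: 59.7
```

Emit:
drive_tool(
  increments=[
    {"dx": -0.004,"dy": 0,"dz": 0,"wx": 0,"wy": 0,"wz": 0,"claw": 0.0},
    {"dx": -0.004,"dy": 0,"dz": 0,"wx": 0,"wy": 0,"wz": 0,"claw": 0.0},
    {"dx": -0.004,"dy": 0,"dz": 0,"wx": 0,"wy": 0,"wz": 0,"claw": 0.0},
    {"dx": -0.004,"dy": 0,"dz": 0,"wx": 0,"wy": 0,"wz": 0,"claw": 0.0},
    {"dx": 0,"dy": 0,"dz": 0,"wx": 0,"wy": 0,"wz": 0,"claw": 0.0},
  ],
)

```text
t: 12.0
eef_pos: [0.5821, -0.0354, 0.0691]
tool_rot: [0.0, 0.663, 0.748, -0.0]
contact_force: [0.1, 1.4, 4.0]
gripper_width: 0.287
grasp_force: 59.9
```

Emit:
drive_tool(
  increments=[
    {"dx": -0.005,"dy": 0,"dz": 0,"wx": 0,"wy": 0,"wz": 0,"claw": 0.0},
    {"dx": -0.005,"dy": 0,"dz": 0,"wx": 0,"wy": 0,"wz": 0,"claw": 0.0},
    {"dx": -0.005,"dy": 0,"dz": 0,"wx": 0,"wy": 0,"wz": 0,"claw": 0.0},
    {"dx": -0.005,"dy": 0,"dz": 0,"wx": 0,"wy": 0,"wz": 0,"claw": 0.0},
    {"dx": 0,"dy": 0,"dz": 0,"wx": 0,"wy": 0,"wz": 0,"claw": 0.0},
  ],
)

```text
t: 12.62
eef_pos: [0.5845, -0.0556, 0.0691]
tool_rot: [0.0, 0.664, 0.748, -0.0]
contact_force: [0.1, 1.1, 4.1]
gripper_width: 0.288
grasp_force: 60.1
```

Emit:
drive_tool(
  increments=[
    {"dx": -0.004,"dy": 0,"dz": 0,"wx": 0,"wy": 0,"wz": 0,"claw": 0.0},
    {"dx": -0.004,"dy": 0,"dz": 0,"wx": 0,"wy": 0,"wz": 0,"claw": 0.0},
    {"dx": -0.004,"dy": 0,"dz": 0,"wx": 0,"wy": 0,"wz": 0,"claw": 0.0},
    {"dx": 0,"dy": 0,"dz": 0,"wx": 0,"wy": 0,"wz": 0,"claw": 0.0},
  ],
)

```text
t: 13.12
eef_pos: [0.5859, -0.0667, 0.0691]
tool_rot: [0.0, 0.663, 0.748, 0.0]
contact_force: [-0.4, 2.2, 4.9]
gripper_width: 0.288
grasp_force: 60.1
```

Emit:
drive_tool(
  increments=[
    {"dx": -0.002,"dy": 0,"dz": 0,"wx": 0,"wy": 0,"wz": 0,"claw": 0.0},
    {"dx": 0,"dy": 0,"dz": 0,"wx": 0,"wy": 0,"wz": 0,"claw": 0.0},
  ],
)

```text
t: 13.38
eef_pos: [0.5859, -0.067, 0.0691]
tool_rot: [-0.001, 0.663, 0.749, 0.001]
contact_force: [-2.0, 6.3, 5.7]
gripper_width: 0.285
grasp_force: 60.2
```

Emit:
drive_tool(
  increments=[
    {"dx": -0.002,"dy": 0,"dz": 0,"wx": 0,"wy": 0,"wz": 0,"claw": 0.0},
    {"dx": -0.001,"dy": 0,"dz": 0,"wx": 0,"wy": 0,"wz": 0,"claw": 0.0},
    {"dx": 0,"dy": 0,"dz": 0,"wx": 0,"wy": 0,"wz": 0,"claw": 0.0},
  ],
)

```text
t: 13.75
eef_pos: [0.5862, -0.0689, 0.0691]
tool_rot: [-0.001, 0.663, 0.749, 0.001]
contact_force: [-1.9, 8.9, 6.6]
gripper_width: 0.285
grasp_force: 60.2
```

Emit:
drive_tool(
  increments=[
    {"dx": -0.002,"dy": 0,"dz": 0,"wx": 0,"wy": 0,"wz": 0,"claw": 0.0},
    {"dx": -0.001,"dy": 0,"dz": 0,"wx": 0,"wy": 0,"wz": 0,"claw": 0.0},
    {"dx": 0,"dy": 0,"dz": 0,"wx": 0,"wy": 0,"wz": 0,"claw": 0.0},
  ],
)

```text
t: 14.12
eef_pos: [0.5865, -0.0712, 0.0691]
tool_rot: [-0.001, 0.662, 0.749, 0.001]
contact_force: [-1.0, 8.7, 6.4]
gripper_width: 0.287
grasp_force: 60.2
```

Emit:
drive_tool(
  increments=[
    {"dx": -0.0015,"dy": 0,"dz": 0,"wx": 0,"wy": 0,"wz": 0,"claw": 0.0},
    {"dx": -0.0015,"dy": 0,"dz": 0,"wx": 0,"wy": 0,"wz": 0,"claw": 0.0},
    {"dx": 0,"dy": 0,"dz": 0,"wx": 0,"wy": 0,"wz": 0,"claw": 0.0},
  ],
)

```text
t: 14.5
eef_pos: [0.5867, -0.0737, 0.0691]
tool_rot: [-0.002, 0.662, 0.749, 0.001]
contact_force: [-2.8, 10.2, 6.2]
gripper_width: 0.289
grasp_force: 60.3
```

Emit:
drive_tool(
  increments=[
    {"dx": -0.001,"dy": 0,"dz": 0,"wx": 0,"wy": 0,"wz": 0,"claw": 0.0},
    {"dx": -0.001,"dy": 0,"dz": 0,"wx": 0,"wy": 0,"wz": 0,"claw": 0.0},
    {"dx": 0,"dy": 0,"dz": 0,"wx": 0,"wy": 0,"wz": 0,"claw": 0.0},
  ],
)

```text
t: 14.88
eef_pos: [0.5868, -0.0742, 0.0691]
tool_rot: [-0.002, 0.662, 0.75, 0.002]
contact_force: [-2.7, 13.1, 7.4]
gripper_width: 0.288
grasp_force: 60.3
```

Emit:
drive_tool(
  increments=[
    {"dx": -0.001,"dy": 0,"dz": 0,"wx": 0,"wy": 0,"wz": 0,"claw": 0.0},
    {"dx": -0.001,"dy": 0,"dz": 0,"wx": 0,"wy": 0,"wz": 0,"claw": 0.0},
    {"dx": 0,"dy": 0,"dz": 0,"wx": 0,"wy": 0,"wz": 0,"claw": 0.0},
  ],
)

```text
t: 15.25
eef_pos: [0.5868, -0.0743, 0.0691]
tool_rot: [-0.003, 0.661, 0.75, 0.002]
contact_force: [-3.8, 18.0, 8.3]
gripper_width: 0.289
grasp_force: 60.5
```

```bash
python3 - <<'E'
from h import *
snap('w7')
im,d=read_camera('scene')
cv2.imwrite('pics/s7.png',cv2.resize(im[215:295,195:315,::-1],None,fx=6.5,fy=6.5,interpolation=cv2.INTER_CUBIC))
E
```

```text
t 15.25 p [ 0.5868 -0.0743  0.0691] yaw x 97.18 z [-0.0013  0.0076 -1.    ] w 0.2885474902745069 gf 60.451159975491464 F [-3.8 18.   8.3]
```

View pics/s7.png

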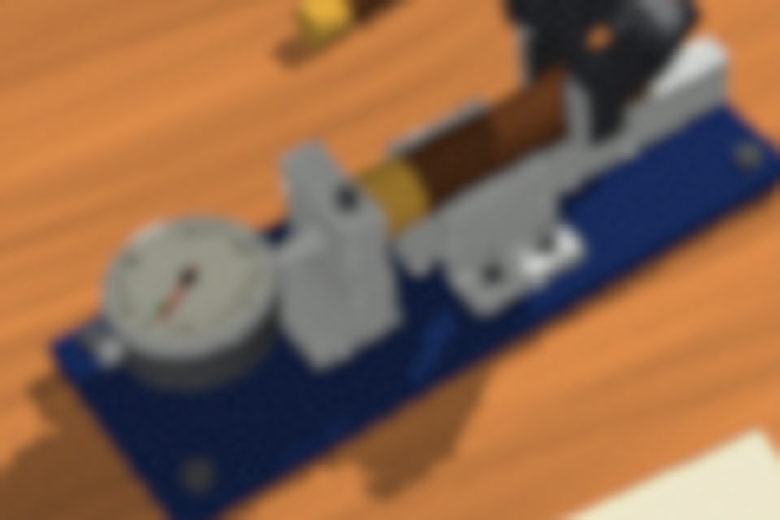

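The ferrule meets the stop at crop (370,190) and the dial needle has swung round. The position is constant while the force rises, so it's seated. I'll settle briefly, then hand in.

Emit:
drive_tool(
  increments=[
    {"dx": 0,"dy": 0,"dz": 0,"wx": 0,"wy": 0,"wz": 0,"claw": 0.0},
    {"dx": 0,"dy": 0,"dz": 0,"wx": 0,"wy": 0,"wz": 0,"claw": 0.0},
    {"dx": 0,"dy": 0,"dz": 0,"wx": 0,"wy": 0,"wz": 0,"claw": 0.0},
    {"dx": 0,"dy": 0,"dz": 0,"wx": 0,"wy": 0,"wz": 0,"claw": 0.0},
  ],
)

```text
t: 15.85
eef_pos: [0.5868, -0.0743, 0.0691]
tool_rot: [-0.003, 0.661, 0.75, 0.002]
contact_force: [-4.0, 17.9, 8.1]
gripper_width: 0.289
grasp_force: 60.4
```

```bash
python3 -c "
from station import *
o=get_obs();print(o['eef_pos'],o['contact_force'])
print(hand_in())"
```

```text
[ 0.58681953 -0.07430681  0.06908374] [-3.95897105 17.85059933  8.12322453]
the job is handed in; nothing more can be done
None
```

I handed the job in at about 16 s with the walnut handle on the plunger, its ferrule against the stop and held there at a steady 18 N total push; hand-in returned no verdict.

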